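# Blow out washed pushrods at the garage air station

### The arm

A 7-joint arm with a two-finger parallel gripper is mounted at the origin on the work surface. World frame = base frame: x ahead of the robot, y to its left, z up, the work surface at z = 0. Lengths are in m, angles in rad, forces in N, time in s.
With the tool pointing down it reaches from about 0.35 to 0.9 m from the base axis. Payload 8.1 kg.
Tool frame: the origin (TCP) lies at the very end of the fingers, on their centre line; the grasp point (between the pads) lies 19 mm behind it; z points along the fingers, y is the direction in which the jaws open and shut (so a half turn about z gives the same grasp; the last joint's range is limited). The gripper opens to 92 mm and grips with 3 to 60 N. Pads are 19 mm wide; open, the fingers measure 130 mm over their backs; the gripper's body (75 mm by 190 mm) begins 47 mm behind the grasp point.
Start: joints at [-0.103, 0.434, 0.025, 1.573, -0.012, 1.134, -0.075], TCP at [0.625, -0, 0.227] pointing down, gripper open.
Joint ranges: [-2.62, 2.62], [-0.44, 2.09], [-1.27, 1.32], [0.08, 2.57], [-1.32, 4.46], [0.12, 2], [-2.74, 2.74]. Speed limits (rad/s): [2.22, 2.22, 3.01, 3.01, 3.14, 3.14, 3.14].

### API

Orientations are given as a unit quaternion [w, x, y, z].
In Python, from station import * gives the robot as it stands. Calls block until the motion is done:
- move_ptp(position, orientation): joint-space move of the TCP to a pose.
- line_to(position, rot=None, feed=0.15): straight line of the TCP; rot=None keeps the orientation; feed is the mean speed in m/s.
- move_j(angles): joint-space move.
- move_gripper(opening): finger opening in m; the grip force is fixed at half the most; returns when the fingers have stopped.
- sleep(seconds).
- ik(position, orientation): joint angles nearest the present ones, or None.
- get_image(name): name is "scene" or "side" or "wrist"; returns a dict with "image" (480x640x3 uint8, blue, green, red), "depth" (480x640 float32, m along the optical axis (not along the pixel's ray), 0 where there is no reading), "fov_y" (degrees; the focal length in pixels is half the picture's height over the tangent of half this angle, whatever the lens; pixels are square), "cx", "cy" (the principal point, pixels), "pose" (4x4, takes a point from camera to world coordinates). Camera axes: x right, y up, looking along -z (the intrinsics and any distortion apply to the point x, -y, -z); pixel columns grow to the right and rows downward; lengths in m; the calibration is good to about 2 mm. A picture is of the moment at which its call begins.
A pose or a line that the arm cannot do raises PlanningError and nothing moves.
- sign_off(): hands the job in, once; it reports no verdict.
Trained networks look in the newest picture that a camera, given by its name, has taken for a name from the list of things; names that differ only in an ending like _2 or _b are one class to them, and where a whole thing is asked for, a point or a joint stands for the part that bears it (a point fixed in the world has none). Each returns a list of dicts, best first, with "confidence" (0 to 1); they miss things now and then, are a little off and sometimes report something else, mostly with a low value. They report only what shows in the picture. A call takes as long as a camera call. They do not tell look-alikes from the thing itself.
- outline_of(name, camera): "pixels" (480x640 bool, what is visible of it).
- pinpoint(name, camera): "centre" ([x, y, z] in m, in the coordinates of the camera as it stood for that picture, good to about 4 mm: a listed point, or the origin of a listed thing).
Readings, each from a call of its own:
- current_time_s(): time.
- current_qpos(): joint angles.
- current_joint_velocities(): joint speeds.
- current_tau(): joint torques, N m.
- current_tool_pos(): TCP position.
- current_tcp_rot(): TCP orientation.
- current_ft_force(): force on the tool from outside, world axes, zero at the start.
- current_torque(): the same for the moment, N m.
- current_finger_gap(): finger opening in m.
Only numpy, scipy, OpenCV 4.12 (cv2) and the standard library are available. Lean on these libraries where they do the work, as an engineer would, in place of code of your own. Each camera call takes 0.05 s, during which the arm holds its last target. There are 200 camera calls.

### The job

Stand every pushrod from the draining rack upright in the steel pot of the air station. Then, with all of them in, blow the water out of the trap by turning its yellow drain cock fully open for a second or two and fully shut again, and only after that open the red lever valve fully to blow the rods through for at least three seconds and shut it fully, so that the rods are left standing in the pot with both valves shut (a handle in line with its pipe is open, across it is shut). Leave the oil bottle, mug and spanner where they are.

Things in the scene. Friction and masses are not known exactly. Their poses are not given: they have to be found in the camera images.
- rod0_mid (a point): centre of a loose steel pushrod: round tube 9.5 mm thick, 200 mm long, dark with bright ball ends, both ends alike, 50 to 100 g; x axis along the rod. None if absent (2 to 4 are there). Starts lying level across the rack's two rails, centre 47 mm above the bench, at least 50 mm from the next rod; if knocked it may roll on the rails or lie on the bench
- rod1_mid (a point): centre of a loose steel pushrod: round tube 9.5 mm thick, 200 mm long, dark with bright ball ends, both ends alike, 50 to 100 g; x axis along the rod. None if absent (2 to 4 are there). Starts lying level across the rack's two rails, centre 47 mm above the bench, at least 50 mm from the next rod; if knocked it may roll on the rails or lie on the bench
- rod2_mid (a point): centre of a loose steel pushrod: round tube 9.5 mm thick, 200 mm long, dark with bright ball ends, both ends alike, 50 to 100 g; x axis along the rod. None if absent (2 to 4 are there). Starts lying level across the rack's two rails, centre 47 mm above the bench, at least 50 mm from the next rod; if knocked it may roll on the rails or lie on the bench
- rod3_mid (a point): centre of a loose steel pushrod: round tube 9.5 mm thick, 200 mm long, dark with bright ball ends, both ends alike, 50 to 100 g; x axis along the rod. None if absent (2 to 4 are there). Starts lying level across the rack's two rails, centre 47 mm above the bench, at least 50 mm from the next rod; if knocked it may roll on the rails or lie on the bench
- rack: fixed wooden draining rack, origin under its centre on the bench, z up. Board 150 (x) x 310 (y) x 12 mm; two rails along y at x = -52 and +52 mm, 14 mm wide, flat tops 42 mm up; 90 mm clear between them; end stops at y = +-145 mm rise 16 mm above the rails. Rods lie about along x, centred between the rails within 10 mm, near y = -99, -33, 33, 99 mm
- station: fixed air station on a steel base plate, origin on the bench right under the red lever's pivot, z up. 21 mm pipe along y, axis 130 mm up. Blue trap with clear bowl at y = -120 mm (50 mm wide, top 158 mm up); yellow drain cock at x = -100, y = -120 mm, its brass drain line along x; pot at y = +135 mm. Station and rack swap sides of the bench from start to start; yaw up to 0.2
- pot_floor (a point): centre of the inner floor of the open round steel pot, 40 mm above the bench, axes as the station's. Inside 54 mm across, 80 mm deep, wall 3.5 mm; a rod put in leans on the rim, by about 30 degrees, a little more among others. A 21 mm riser pipe stands 53 mm from the pot's axis on the trap's side (-y), up to 24 mm above the rim
- pot_mouth (a point): centre of the pot's open mouth, at rim height, 120 mm above the bench
- blow_valve (a joint): angle of the red lever of the ball valve feeding the pot: 0 = fully shut (lever across the pipe, pointing along the station's -x), 1.571 = fully open (in line with the pipe, pointing along the station's -y, to the trap), hard stop at each end. Opens anticlockwise seen from above; stiff (0.25 N m) and stays where left. Starts within 0.1 of shut
- lever_grip (a point): middle of the red lever's sleeve, 75 mm from the pivot, 171 mm above the bench; x axis along the lever towards the pivot. Sleeve 76 mm long (30 to 106 mm from the pivot), 18 mm wide, 12 mm tall; 24 mm free beneath it when it is in line over the pipe, more elsewhere
- lever_pivot (a point): the red lever's turning axis (vertical), at the height of lever_grip
- drain_cock (a joint): angle of the yellow wing handle of the trap's drain cock: 0 = fully shut (wing across the drain line, along the station's y), 1.571 = fully open (in line, along the station's x), hard stop at each end. Opens anticlockwise seen from above; 0.1 N m, stays where left. Starts within 0.1 of shut
- wing_grip (a point): centre of the yellow wing handle, on its vertical turning axis, 74 mm above the bench; y axis along the wing. Wing 50 mm long, 10 mm thick, 20 mm tall (64 to 84 mm above the bench); the trap's front face is 75 mm behind the axis
- oil: bystander: yellow oil bottle, 68 mm across, 190 mm tall, standing near the far side of the bench; origin under its base
- mug: bystander: blue mug, 80 mm across, 92 mm tall; origin under its base
- spanner: bystander: steel spanner lying on the bench close in front of the robot
Mind the look-alikes: they are no part of the job. Leave any blue look-alike of the part that bears rod2_mid alone.

How it is judged:
On the way, in this order (a step that is already met when the one before it is completed fails the run):
1. all pushrods that are there stand in the pot, both valves still shut (angle between the x axis of each of rod0_mid, rod1_mid, rod2_mid, rod3_mid and the z axis of pot_floor, either way round below 0.7 rad and horizontal distance between each of rod0_mid, rod1_mid, rod2_mid, rod3_mid and pot_floor below 0.05 m and z of rod0_mid in the frame of pot_floor between 0.072 and 0.12 m and z of rod1_mid in the frame of pot_floor between 0.072 and 0.12 m and z of rod2_mid in the frame of pot_floor between 0.072 and 0.12 m and z of rod3_mid in the frame of pot_floor between 0.072 and 0.12 m and value of joint each of drain_cock, blow_valve below 0.2 rad), for 0.3 s.
2. the yellow drain cock is fully open for 1 s, the red valve shut (value of joint drain_cock above 1.45 rad and value of joint blow_valve below 0.2 rad), for 1 s.
3. the drain cock is fully shut again, the red valve still shut (value of joint drain_cock below 0.12 rad and value of joint blow_valve below 0.2 rad), for 0.2 s.
4. the red valve is fully open for 3 s, the drain shut, all rods in the pot (value of joint blow_valve above 1.45 rad and value of joint drain_cock below 0.2 rad and angle between the x axis of each of rod0_mid, rod1_mid, rod2_mid, rod3_mid and the z axis of pot_floor, either way round below 0.7 rad and horizontal distance between each of rod0_mid, rod1_mid, rod2_mid, rod3_mid and pot_floor below 0.05 m and z of rod0_mid in the frame of pot_floor between 0.072 and 0.12 m and z of rod1_mid in the frame of pot_floor between 0.072 and 0.12 m and z of rod2_mid in the frame of pot_floor between 0.072 and 0.12 m and z of rod3_mid in the frame of pot_floor between 0.072 and 0.12 m), for 3 s.
At the end, for the whole second after the job is handed in: every pushrod present stands in the pot (within 0.7 rad of upright, its centre within 50 mm of the pot's axis and 72 to 120 mm above the pot's floor), at rest, and both valves are shut to within 0.12 rad of the stop (fully open meant within 0.12 rad of the open stop) (angle between the x axis of each of rod0_mid, rod1_mid, rod2_mid, rod3_mid and the z axis of pot_floor, either way round below 0.7 rad and horizontal distance between each of rod0_mid, rod1_mid, rod2_mid, rod3_mid and pot_floor below 0.05 m and z of rod0_mid in the frame of pot_floor between 0.072 and 0.12 m and z of rod1_mid in the frame of pot_floor between 0.072 and 0.12 m and z of rod2_mid in the frame of pot_floor between 0.072 and 0.12 m and z of rod3_mid in the frame of pot_floor between 0.072 and 0.12 m and value of joint each of drain_cock, blow_valve below 0.12 rad and linear speed of each of rod0, rod1, rod2, rod3 below 0.03 m/s); the robot touches nothing.
It fails at once if the oil bottle is moved more than 40 mm or tipped (distance of oil from where it was at the start of the episode above 0.04 m or angle between oil's own z axis and vertical above 0.5 rad).
It fails at once if the mug is moved more than 40 mm or tipped (distance of mug from where it was at the start of the episode above 0.04 m or angle between mug's own z axis and vertical above 0.5 rad).
It fails at once if the spanner is moved more than 40 mm (distance of spanner from where it was at the start of the episode above 0.04 m).
Of rod0, rod1, rod2, rod3 only 2 to 4 are there at a start; the rules pass over those that are not, and their reading is None.
At some moment in a run one of rod0, rod1, rod2, rod3 may be knocked a few centimetres aside while the robot is not near it.
Once in a run the grip may slacken for a moment while it holds something.
It also fails if it takes over 210 s, if anything falls off the work surface, if the arm or the gripper's body presses on something with over 40 N, if the wrist force passes 120 N, or if a joint passes its speed limit or range.

## Working session

There is one attempt and no reset: what is moved stays moved. The work goes in short steps, each a Python script; the robot and the scene stay as the last script left them, time stands still between calls to the robot, and variables do not carry over. Pictures are saved under pics/ and viewed, about 12 in all and at most 16, crops included, and the job is handed in when it is done.

```bash
mkdir -p pics; ls; cat > h.py <<'E'
from station import *
import numpy as np, cv2
from scipy.spatial.transform import Rotation as R
def f_of(d): return 240/np.tan(np.radians(d["fov_y"])/2)
def cam2w(d,p): return (d["pose"]@np.r_[p,1])[:3]
def px2w(d,u,v,z=None):
    f=f_of(d); zz=d["depth"][int(v),int(u)] if z is None else z
    return cam2w(d,[(u-d["cx"])/f*zz,-(v-d["cy"])/f*zz,-zz])
def w2px(d,p):
    q=np.linalg.inv(d["pose"])@np.r_[p,1]; f=f_of(d)
    return d["cx"]+f*q[0]/-q[2], d["cy"]-f*q[1]/-q[2]
def cloud(d):
    f=f_of(d); v,u=np.mgrid[:480,:640]; z=d["depth"]
    P=np.stack([(u-d["cx"])/f*z,-(v-d["cy"])/f*z,-z],-1)
    return P@d["pose"][:3,:3].T+d["pose"][:3,3]
E
python3 - <<'E'
from h import *
for c in ("scene","side"):
    d=get_image(c); cv2.imwrite(f"pics/{c}0.png",d["image"])
    print(c,d["fov_y"],d["cx"],d["cy"],{k:(v if np.size(v)<20 else 0) for k,v in d.items() if k not in("image","depth","pose","fov_y","cx","cy")}, d["pose"][:3,3].round(3))
    for n in ("rod0_mid","rack","station","pot_floor","pot_mouth","lever_grip","lever_pivot","wing_grip","oil","mug","spanner"):
        r=pinpoint(n,c)
        print(n,[(round(x["confidence"],2),cam2w(d,x["centre"]).round(3).tolist()) for x in r[:6]])
E
```

```text
pics
scene 45.865975851811854 313.54542579880825 232.27709818199423 {} [ 1.252 -0.079  1.19 ]
rod0_mid [(0.75, [0.452, 0.114, 0.074]), (0.57, [0.56, -0.344, 0.045])]
rack [(0.91, [0.541, -0.241, 0.004]), (0.41, [0.453, 0.113, 0.075])]
station [(0.66, [0.557, 0.225, 0.002])]
pot_floor [(0.79, [0.556, 0.361, 0.042])]
pot_mouth [(0.9, [0.551, 0.362, 0.119])]
lever_grip [(0.8, [0.479, 0.227, 0.169]), (0.25, [0.528, -0.208, 0.048])]
lever_pivot [(0.79, [0.554, 0.23, 0.174])]
wing_grip [(0.6, [0.453, 0.11, 0.073])]
oil [(0.93, [0.781, 0.048, 0.004])]
mug [(0.81, [0.785, -0.193, -0.006]), (0.56, [0.555, 0.228, 0.177])]
spanner [(0.68, [0.394, -0.049, 0.002])]
side 56.72885608210083 318.6115260343585 239.69545734602323 {} [ 0.33  -0.758  0.966]
rod0_mid [(0.69, [0.394, -0.044, -0.002])]
rack [(0.73, [0.544, -0.24, -0.001])]
station [(0.68, [0.555, 0.227, 0.001]), (0.2, [0.556, -0.34, 0.046])]
pot_floor [(0.98, [0.554, 0.363, 0.04])]
pot_mouth [(0.86, [0.552, 0.364, 0.122]), (0.44, [0.554, 0.227, 0.173])]
lever_grip [(0.63, [0.454, 0.107, 0.075])]
lever_pivot [(0.65, [0.553, 0.229, 0.172])]
wing_grip [(0.65, [0.558, 0.361, 0.04]), (0.62, [0.451, 0.108, 0.077])]
oil []
mug [(0.58, [0.784, -0.196, -0.005])]
spanner [(0.85, [0.394, -0.048, -0.001]), (0.58, [0.543, -0.239, 0.0])]
```

View pics/scene0.png

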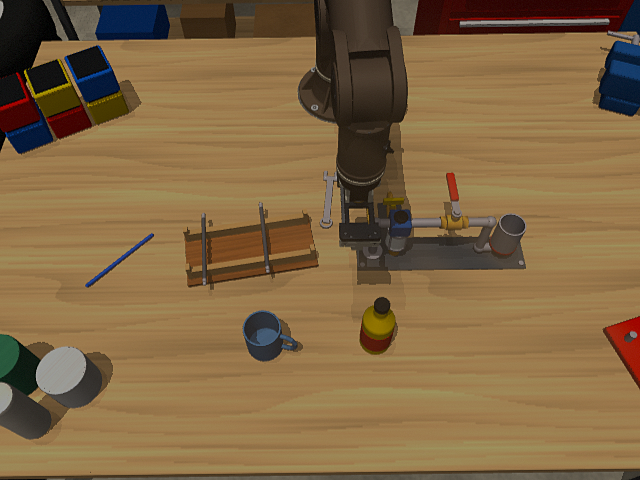

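View pics/side0.png

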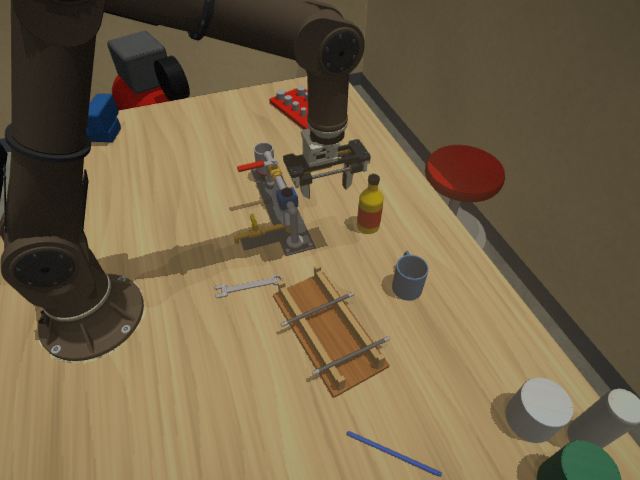

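The rack (scene ~(250,250)) has two dark rods, at (205,248) and (265,238). The blue rod at (120,260) on the bench is the look-alike, so I'll leave it alone. The station is on the left, with lever (452,188), yellow wing (395,200) and pot (507,235). The rods are confirmed next with a wrist view from close by.

```bash
cat >> h.py <<'E'
def tool(pitch=0,yaw=0):
    """pitch 0: tool down; pitch>0 tips tool z toward world +x (turned by yaw). tool x ~ +x, y ~ -y"""
    r=R.from_euler('z',yaw)*R.from_euler('y',-pitch)*R.from_euler('x',np.pi)
    q=r.as_quat(); return np.r_[q[3],q[:3]]
def tz(q): return R.from_quat(np.r_[q[1:],q[0]]).apply([0,0,1])
E
python3 - <<'E'
from h import *
q=current_tcp_rot(); print(np.round(q,3), R.from_quat(np.r_[q[1:],q[0]]).as_matrix().round(2).tolist())
move_ptp([0.50,-0.25,0.32],tool(0,0))
d=get_image("wrist"); cv2.imwrite("pics/w1.png",d["image"])
print(d["pose"].round(3).tolist())
P=cloud(d)
for c in ("wrist",):
  for o in outline_of("rod0_mid",c)[:4]:
    p=P[o["pixels"]&(d["depth"]>0)]; p=p[(p[:,2]>.044)&(p[:,2]<.06)]
    if len(p)<20: print("few",o["confidence"]);continue
    l=cv2.fitLine(p.astype(np.float32),cv2.DIST_HUBER,0,.01,.01).ravel()
    t=(p-l[3:])@l[:3]; print(round(o["confidence"],2),len(p),l[:3].round(3),(l[3:]+l[:3]*(t.max()+t.min())/2).round(4),round(np.ptp(t),3),p[:,2].max().round(4))
  for n in ("rod0_mid","rack"): print(n,[(round(x["confidence"],2),cam2w(d,x["centre"]).round(3).tolist()) for x in pinpoint(n,"wrist")[:4]])
for p in (0,.6,1.0,1.2,1.35,1.5):
    g=np.array([.554,.362,.2])+.0; print(p,[ik(list(np.array(t)+.019*tz(tool(p))),tool(p)) is not None for t in ([.57,.362,.2],[.57,.362,.32],[.61,-.2,.2],[.61,-.34,.2],[.61,-.34,.3])])
E
```

```text
[0.    0.707 0.707 0.   ] [[0.0, 1.0, 0.0], [1.0, -0.0, -0.0], [-0.0, 0.0, -1.0]]
[[0.003, 0.968, 0.252, 0.568], [-1.0, 0.003, 0.0, -0.249], [-0.001, -0.252, 0.968, 0.479], [0.0, 0.0, 0.0, 1.0]]
0.93 1797 [ 0.994  0.108 -0.   ] [ 0.5585 -0.3438  0.0519] 0.197 0.0553
rod0_mid [(0.84, [0.559, -0.343, 0.05])]
rack [(0.68, [0.542, -0.239, 0.001])]
0 [True, True, True, True, True]
0.6 [True, True, True, True, True]
1.0 [True, True, True, True, True]
1.2 [True, True, True, True, True]
1.35 [True, True, True, True, True]
1.5 [True, True, True, True, True]
```

View pics/w1.png

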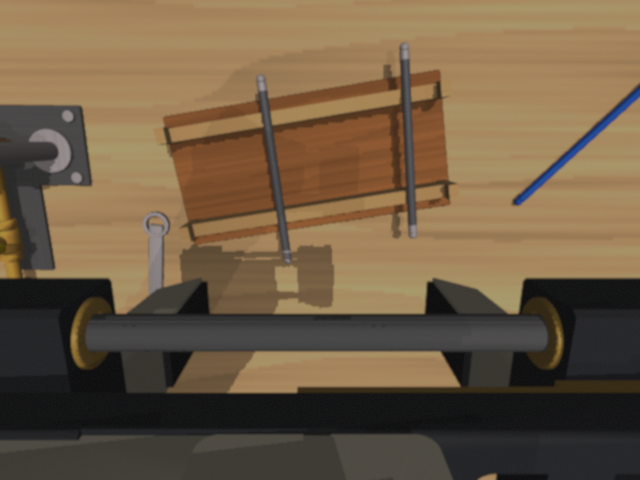

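The wrist view shows both dark rods: (262,80)–(288,258) and (405,48)–(413,235). The blue one at the right edge is the look-alike, lying off the rack. I'll grasp the left rod first, near its far (+x) end.

```bash
cat >> h.py <<'E'
def ray(d,u,v,z):
    a=px2w(d,u,v,1.0); o=d["pose"][:3,3]; return o+(a-o)*(z-o[2])/(a[2]-o[2])
def gp(g,q): return list(np.array(g)+.019*tz(q))   # TCP for grasp point g
def pick(mid,dirv,off=.076):
    dirv=np.array(dirv)/np.linalg.norm(dirv); yaw=np.arctan2(dirv[1],dirv[0])
    g=np.array(mid)+off*np.r_[dirv[:2],0]; g[2]=.049
    q=tool(0,yaw); move_gripper(.04)
    move_ptp(gp(g+[0,0,.1],q),q); line_to(gp(g,q),feed=.12)
    move_gripper(0.0); print("gap",current_finger_gap())
    line_to(gp(g+[0,0,.10],q),feed=.15); print("gap",current_finger_gap(),current_ft_force().round(2) if hasattr(current_ft_force(),'round') else current_ft_force())
    return g,yaw
E
python3 - <<'E'
from h import *
d=get_image("wrist")
for a,b in (((262,77),(288,260)),((404.5,45),(413,236))):
    A=ray(d,*a,.047);B=ray(d,*b,.047); print(A.round(4),B.round(4),((A+B)/2).round(4),np.linalg.norm(A-B).round(4))
    if a[0]<300: m=(A+B)/2; v=A-B
g,yaw=pick(m,v)
q=tool(1.2,yaw); G=g+[-.04,0,.22]
move_ptp(gp(G,q),q); print(current_finger_gap())
d=get_image("wrist"); cv2.imwrite("pics/w2.png",d["image"]); s=get_image("side"); cv2.imwrite("pics/s2.png",s["image"])
E
python3 -c "
import cv2,numpy as np
a=cv2.imread('pics/w2.png');b=cv2.imread('pics/s2.png')
cv2.imwrite('pics/c2.png',cv2.resize(np.hstack([a,b]),(800,300)))"
```

```text
[ 0.6264 -0.1939  0.047 ] [ 0.4337 -0.217   0.047 ] [ 0.5301 -0.2055  0.047 ] 0.194
[ 0.6562 -0.3357  0.047 ] [ 0.4619 -0.3563  0.047 ] [ 0.559 -0.346  0.047] 0.1953
gap 0.008670270978035024
gap 0.008224995407091585 [-1.02 -0.01 -1.89]
0.00794959439471731
```

View pics/c2.png

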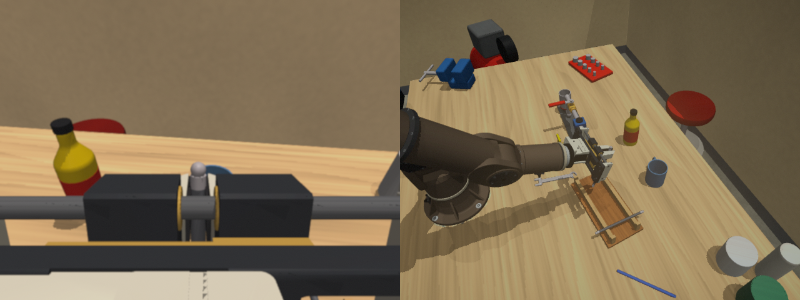

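The rod is held, with its far ball end visible above the jaws. Now carrying it over the pot at a safe height.

```bash
cat >> h.py <<'E'
POT=np.array([.554,.3625,.04])
def over(dy,L=.175,pitch=1.2):
    q=tool(pitch,0); le=np.pi/2-pitch
    b=POT+[-.015,dy,0]; G=b+L*np.array([np.sin(le),0,np.cos(le)])
    return q,G
E
python3 - <<'E'
from h import *
q,G=over(.010)
p=current_tool_pos(); line_to([p[0],p[1],.42],feed=.2)
a=gp(G+[0,0,.15],q); a[2]=.42
line_to(a,rot=q,feed=.2) ; print(current_finger_gap())
line_to(gp(G+[0,0,.10],q),feed=.15)
d=get_image("wrist"); cv2.imwrite("pics/w3.png",d["image"]); s=get_image("scene"); cv2.imwrite("pics/s3.png",s["image"])
e=get_image("side")
cv2.imwrite('pics/c3.png',np.hstack([cv2.resize(s["image"][120:360,360:600],(400,400)),cv2.resize(e["image"][60:260,180:380],(400,400))]))
E
```

```text
Traceback (most recent call last):
station.PlanningError: the arm cannot follow that straight line within its joint ranges
```

```bash
cat > go.py <<'E'
from h import *
import sys
dy=float(sys.argv[1])
q,G=over(dy); print(current_finger_gap(),current_qpos())
p=current_tool_pos()
for z in (.42,.40,.38):
    for t in ([p[0]-.05,p[1],z],[G[0],G[1],z]): print(z,ik(t,q) is not None,end=' ')
E
python3 go.py .01
```

```text
0.008578730293926076 [ 1.45896148  0.56790285 -1.07557637  2.38987199  3.68870037  0.56009833
  1.78875177]
0.42 True 0.42 True 0.4 True 0.4 True 0.38 True 0.38 True
```

```bash
cat > go.py <<'E'
from h import *
q,G=over(.01); p=current_tool_pos(); print(p,current_qpos().round(2))
for yw in (-.3,0,.3,.6):
  for t in ([.52,-.19,.40],[.52,0,.42],[.52,.2,.42],[G[0],G[1],.40],[G[0],G[1],G[2]]):
    r=ik(t,tool(1.2,yw)); print(yw,t[1:],None if r is None else np.round(r,2))
E
python3 go.py
```

```text
[ 0.58325417 -0.19448435  0.26211027] [ 1.46  0.57 -1.08  2.39  3.69  0.56  1.79]
-0.3 [-0.19, 0.4] [ 1.4  -0.23 -0.93  2.45  3.7   0.46  0.95]
-0.3 [0, 0.42] [ 0.72 -0.33 -1.03  2.4   1.78  0.41  2.4 ]
-0.3 [0.2, 0.42] [-0.15  0.18 -1.09  2.16  1.43  1.41  2.49]
-0.3 [np.float64(0.3725), 0.4] [-0.37  0.67 -1.19  1.78  1.69  1.84  2.57]
-0.3 [np.float64(0.3725), np.float64(0.20310684004426463)] [-0.43  1.   -1.13  1.93  1.87  1.97  2.26]
0 [-0.19, 0.4] [ 0.79 -0.09 -0.16  2.42  4.29  0.66  0.77]
0 [0, 0.42] [ 0.86 -0.36 -0.75  2.47  3.81  0.37  0.75]
0 [0.2, 0.42] [ 0.44 -0.16 -1.24  2.32  1.68  0.65  2.48]
0 [np.float64(0.3725), 0.4] [-0.21  0.46 -1.14  2.    1.75  1.39  2.6 ]
0 [np.float64(0.3725), np.float64(0.20310684004426463)] [-0.3   0.91 -1.13  2.16  2.06  1.75  2.3 ]
0.3 [-0.19, 0.4] None
0.3 [0, 0.42] [ 0.96 -0.21 -0.56  2.42  4.4   0.75  0.59]
0.3 [0.2, 0.42] [ 0.65 -0.31 -0.98  2.4   3.43  0.31  1.06]
0.3 [np.float64(0.3725), 0.4] [-0.13  0.23 -0.89  2.15  1.97  0.8   2.5 ]
0.3 [np.float64(0.3725), np.float64(0.20310684004426463)] [-0.08  0.88 -1.18  2.32  2.35  1.51  2.4 ]
0.6 [-0.19, 0.4] [ 1.73  0.42 -1.05  2.   -1.08  0.95  0.48]
0.6 [0, 0.42] [-0.84 -0.44  1.07  2.37 -1.31  0.51  0.43]
0.6 [0.2, 0.42] [ 0.82 -0.19 -0.85  2.38  4.25  0.66  0.64]
0.6 [np.float64(0.3725), 0.4] [ 0.07  0.17 -0.79  2.19  2.76  0.41  1.99]
0.6 [np.float64(0.3725), np.float64(0.20310684004426463)] [ 0.13  0.79 -1.06  2.37  2.74  1.08  2.37]
```

```bash
cat > fit.py <<'E'
from h import *
from scipy.optimize import least_squares
S=[(current_qpos(),current_tool_pos(),current_tcp_rot())]
rng=np.random.default_rng(0)
for i in range(120):
    t=[rng.uniform(.4,.7),rng.uniform(-.35,.35),rng.uniform(.15,.5)]; q=tool(rng.uniform(-.3,1.3),rng.uniform(-.8,.8))
    r=ik(t,q)
    if r is not None: S.append((np.array(r),np.array(t),q))
J=np.array([s[0] for s in S]);T=np.array([s[1] for s in S]);Q=R.from_quat(np.array([np.r_[s[2][1:],s[2][0]] for s in S]))
print(len(S))
def fk(J,x):
    J=np.atleast_2d(J); o=x[:24].reshape(8,3); r=R.identity(len(J)); p=np.zeros((len(J),3))
    for i in range(7):
        p=p+r.apply(o[i]); r=r*R.from_euler('zyzyzyz'[i],J[:,i])
    p=p+r.apply(o[7]); return p,r*R.from_rotvec(x[24:27])
def res(x):
    p,r=fk(J,x); return np.r_[(p-T).ravel(),.3*(Q.inv()*r).as_rotvec().ravel(),1e-5*x]
x0=np.zeros(27); x0[:24].reshape(8,3)[:,2]=[.3,0,.2,.2,.2,.2,0,.2]
best=min((least_squares(res,np.r_[x0[:24],[0,0,a]]) for a in (0,1.57,3.1,-1.57)),key=lambda s:s.cost)
print(best.cost,np.abs(res(best.x)[:-27]).max()); print(best.x.round(4).tolist()); np.save("fk.npy",best.x)
E
python3 fit.py
```

```text
114
5.524924666213709 0.4839181790773975
[0.8659, 0.0216, 0.2737, -0.4891, -2.4131, -0.0009, 0.417, 2.3887, -1.3906, -0.2801, -1.9587, 1.4434, 0.0257, 1.957, -3.7608, -0.0716, -0.5898, 3.8971, 0.1462, 0.5418, -0.5861, 0.0199, -0.0517, 0.4775, 0.0404, -0.0404, -1.6813]
```

```bash
python3 - <<'E'
s=open('fit.py').read().split("def fk")[0]+'''
import itertools
def rot(J,sg,b):
    r=R.from_rotvec(b[:3]); 
    r=R.from_matrix(np.repeat(r.as_matrix()[None],len(J),0))
    for i in range(7): r=r*R.from_euler('zyzyzyz'[i],sg[i]*J[:,i])
    return r
out=[]
for sg in itertools.product([1,-1],repeat=7):
    if sg[0]<0 or sg[1]<0: continue
    r=rot(J,sg,np.zeros(3))
    M=(r.inv()*Q).as_matrix()   # should be constant
    e=np.linalg.norm(M.std(0)); out.append((e,sg,R.from_matrix(M).mean().as_rotvec().round(3)))
out.sort(key=lambda o:o[0]); print(*out[:4],sep="\\n")
'''
open('fit2.py','w').write(s)
E
python3 fit2.py
```

```text
114
(np.float64(1.092229284356714), (1, 1, 1, 1, 1, 1, 1), array([ 0.051, -0.051, -1.705]))
(np.float64(1.2275531154304795), (1, 1, 1, 1, -1, 1, -1), array([0.161, 0.389, 1.384]))
(np.float64(1.3231832021967873), (1, 1, 1, 1, 1, 1, -1), array([-0.034,  0.087,  1.453]))
(np.float64(1.3345608278998273), (1, 1, 1, -1, -1, -1, -1), array([-0.833,  0.781,  0.941]))
```

```bash
cat >> fit2.py <<'E'
M=(rot(J,(1,)*7,np.zeros(3)).inv()*Q).as_rotvec()
print(M[:25].round(2))
E
python3 fit2.py
```

```text
114
(np.float64(1.092229284356714), (1, 1, 1, 1, 1, 1, 1), array([ 0.051, -0.051, -1.705]))
(np.float64(1.2275531154304795), (1, 1, 1, 1, -1, 1, -1), array([0.161, 0.389, 1.384]))
(np.float64(1.3231832021967873), (1, 1, 1, 1, 1, 1, -1), array([-0.034,  0.087,  1.453]))
(np.float64(1.3345608278998273), (1, 1, 1, -1, -1, -1, -1), array([-0.833,  0.781,  0.941]))
[[ 0.18 -0.18 -1.65]
 [-0.24  0.24 -2.52]
 [ 0.7  -0.7  -2.64]
 [-0.03  0.03 -1.33]
 [ 0.2  -0.2  -1.84]
 [ 0.28 -0.28 -1.89]
 [ 0.05 -0.05 -1.62]
 [-0.06  0.06 -1.23]
 [-0.16  0.16 -2.62]
 [ 0.08 -0.08 -1.06]
 [-0.06  0.06 -0.14]
 [-0.24  0.24 -0.34]
 [-0.    0.   -1.57]
 [-0.17  0.17 -1.41]
 [-0.07  0.07 -2.3 ]
 [ 1.17 -1.17 -1.98]
 [ 0.77 -0.77 -1.88]
 [-0.52  0.52 -1.22]
 [-0.15  0.15 -2.29]
 [-0.2   0.2  -2.36]
 [-0.85  0.85 -0.69]
 [-0.31  0.31 -0.91]
 [ 0.05 -0.05 -0.9 ]
 [-0.28  0.28 -0.99]
 [-0.3   0.3  -1.41]]
```

```bash
python3 - <<'E'
s=open('fit.py').read().split("def fk")[0]+'''
def fkr(J,x):
    r=R.identity(len(J))
    for i in range(7):
        w=x[3*i:3*i+3]; w=w/np.linalg.norm(w); r=r*R.from_rotvec(np.outer(J[:,i],w))
    return r*R.from_rotvec(x[21:24])
def res(x): return (Q.inv()*fkr(J,x)).as_rotvec().ravel()
ax=np.array([[0,0,1],[0,1,0]]*3+[[0,0,1]],float)
best=None
for k in range(40):
    a=ax.copy()
    if k: a=a*rng.choice([-1,1],(7,1))+rng.normal(0,.3,(7,3)); a[0]=[0,0,1]; a[1]=[0,1,0]
    s=least_squares(res,np.r_[a.ravel(),[0,0,rng.uniform(-3,3)]],loss='soft_l1',max_nfev=60)
    if best is None or s.cost<best.cost: best=s; print(k,s.cost,flush=True)
    if s.cost<1e-4: break
a=best.x[:21].reshape(7,3); print((a/np.linalg.norm(a,axis=1)[:,None]).round(3),best.x[21:])
'''
open('fit3.py','w').write(s)
E
timeout 500 python3 fit3.py
```

```text
114
0 0.0
[[ 0. -0. -1.]
 [-0.  1.  0.]
 [ 0.  0. -1.]
 [-0.  1.  0.]
 [ 0.  0. -1.]
 [-0.  1.  0.]
 [ 0.  0. -1.]] [ 6.30626295e-10  7.91586356e-10 -4.71238898e+00]
```

```bash
python3 - <<'E'
s=open('fit.py').read()
s=s.replace("R.from_euler('zyzyzyz'[i],J[:,i])","R.from_euler('zyzyzyz'[i],J[:,i]*(-1)**(i%2==0))").replace("(0,1.57,3.1,-1.57)","(1.5708,)")
open('fit.py','w').write(s)
E
python3 fit.py
```

```text
114
1.4103500486012913e-10 8.691664055149317e-11
[0.0, -0.0, 0.136, 0.0, -0.0182, 0.136, -0.0, -0.0182, 0.2788, -0.0, -0.0083, 0.2788, -0.0, -0.0083, 0.2138, 0.0, -0.0002, 0.2138, -0.0, -0.0002, 0.1852, -0.0, 0.0, 0.1852, -0.0, 0.0, 1.5708]
```

FK is fitted exactly, so I can choose the well-conditioned wrist branch (j5≈π) and check paths before moving.

```bash
cat >> h.py <<'E'
from scipy.optimize import least_squares
_x=np.load("fk.npy")
LO=np.array([-2.62,-.44,-1.27,.08,-1.32,.12,-2.74])+.03; HI=np.array([2.62,2.09,1.32,2.57,4.46,2,2.74])-.03
def fk(j):
    o=_x[:24].reshape(8,3); r=R.identity(); p=np.zeros(3)
    for i in range(7):
        p=p+r.apply(o[i]); r=r*R.from_euler('zyzyzyz'[i],j[i]*(-1)**(i%2==0))
    return p+r.apply(o[7]), r*R.from_rotvec(_x[24:27])
def ik2(pos,q,seed,w=1e-3):
    Q=R.from_quat(np.r_[q[1:],q[0]]); pos=np.array(pos); s=np.clip(seed,LO+1e-3,HI-1e-3)
    for ww in (w,1e-6):
        def f(j):
            p,r=fk(j); return np.r_[p-pos,.3*(Q.inv()*r).as_rotvec(),ww*(j-np.array(seed))]
        sol=least_squares(f,s,bounds=(LO,HI),xtol=1e-12,ftol=1e-12); s=np.clip(sol.x,LO+1e-6,HI-1e-6)
    p,r=fk(s); e=np.linalg.norm(p-pos)+(Q.inv()*r).magnitude()
    return (s if e<1e-3 else None)
def trace(a,b,n=7,L=.175):
    """TCP, far rod end and tool pitch along a joint move"""
    for t in np.linspace(0,1,n):
        p,r=fk(a+(b-a)*t); g=p-.019*r.apply([0,0,1]); print(round(t,2),p.round(3),"rodend",(g-L*r.apply([1,0,0])).round(3),"tz",r.apply([0,0,1]).round(2))
def over(dy,yaw=.2,L=.175,pitch=1.2,dx=-.015):
    q=tool(pitch,yaw); le=np.pi/2-pitch; Z=R.from_euler('z',yaw)
    b=POT+Z.apply([dx,dy,0]); return q,b+Z.apply(L*np.array([np.sin(le),0,np.cos(le)]))
E
cat > plan.py <<'E'
from h import *
print(fk(current_qpos())[0],current_tool_pos())
c=np.array(current_qpos())
for yw in (0,.2,.4):
    q,G=over(.01,yw); prev=np.array([-.55,.5,0,2.3,3.14,1.0,1.57])
    for h in (.2,.12,.05,0):
        r=ik2(gp(G+[0,0,h],q),q,prev); print(yw,h,None if r is None else r.round(2))
        if r is not None: prev=r
A=ik2([.56,-.17,.40],tool(1.2,0),np.array([.3,.2,0,2.3,3.14,1.0,1.57])); print("A",A)
if A is not None: trace(c,A)
E
python3 plan.py
```

```text
[ 0.58325417 -0.19448435  0.26211027] [ 0.58325417 -0.19448435  0.26211027]
0 0.2 [-0.81  0.27 -0.29  2.02  1.64  1.02  2.52]
0 0.12 [-0.82  0.39 -0.3   2.11  1.77  1.07  2.3 ]
0 0.05 [-0.82  0.52 -0.29  2.16  1.88  1.14  2.12]
0 0 [-0.83  0.62 -0.29  2.18  1.94  1.19  2.  ]
0.2 0.2 [-0.82  0.2  -0.17  2.12  1.84  0.78  2.45]
0.2 0.12 [-0.81  0.33 -0.2   2.2   2.03  0.88  2.19]
0.2 0.05 [-0.8   0.47 -0.22  2.26  2.16  1.01  2.01]
0.2 0 [-0.8   0.58 -0.23  2.28  2.23  1.1   1.9 ]
0.4 0.2 [-0.83  0.14 -0.03  2.18  2.2   0.55  2.26]
0.4 0.12 [-0.78  0.29 -0.1   2.27  2.42  0.72  2.  ]
0.4 0.05 [-0.75  0.44 -0.14  2.33  2.53  0.9   1.86]
0.4 0 [-0.74  0.56 -0.16  2.35  2.58  1.03  1.78]
A [ 0.34763955 -0.08556661  0.11937248  2.41065293  4.08179062  0.54043089
  0.89606571]
0.0 [ 0.583 -0.194  0.262] rodend [ 0.503 -0.204  0.106] tz [ 0.93  0.11 -0.36]
0.17 [ 0.582 -0.182  0.238] rodend [ 0.488 -0.197  0.09 ] tz [ 0.89  0.11 -0.44]
0.33 [ 0.58  -0.178  0.238] rodend [ 0.479 -0.196  0.095] tz [ 0.87  0.08 -0.49]
0.5 [ 0.579 -0.177  0.258] rodend [ 0.475 -0.196  0.117] tz [ 0.86  0.05 -0.5 ]
0.67 [ 0.576 -0.176  0.296] rodend [ 0.476 -0.193  0.152] tz [ 0.88  0.02 -0.48]
0.83 [ 0.571 -0.173  0.346] rodend [ 0.478 -0.184  0.196] tz [ 0.9   0.   -0.43]
1.0 [ 0.56 -0.17  0.4 ] rodend [ 0.479 -0.17   0.244] tz [ 0.93 -0.   -0.36]
```

```bash
cat > plan.py <<'E'
from h import *
c=np.array(current_qpos())
sd=np.array([.3,.2,0,2.3,3.14,1.0,1.57])
A=ik2([.56,-.17,.42],tool(1.2,-.15),sd); print("A",A.round(2)); trace(c,A,5)
q,G=over(.01,.3)
C=ik2(gp(G+[0,0,.2],q),q,np.array([-.8,.2,-.1,2.1,2.6,.7,2.3])); print("C",C.round(2)); trace(A,C,9)
np.save("AC.npy",[A,C]); print(current_time_s(),current_finger_gap())
E
python3 plan.py
```

```text
A [ 0.15 -0.18  0.11  2.42  3.46  0.31  1.33]
0.0 [ 0.583 -0.194  0.262] rodend [ 0.503 -0.204  0.106] tz [ 0.93  0.11 -0.36]
0.25 [ 0.582 -0.18   0.225] rodend [ 0.477 -0.199  0.086] tz [ 0.86  0.05 -0.52]
0.5 [ 0.581 -0.18   0.256] rodend [ 0.47  -0.201  0.121] tz [ 0.84 -0.05 -0.54]
0.75 [ 0.577 -0.177  0.332] rodend [ 0.475 -0.188  0.189] tz [ 0.87 -0.12 -0.47]
1.0 [ 0.56 -0.17  0.42] rodend [ 0.48  -0.158  0.264] tz [ 0.92 -0.14 -0.36]
C [-0.84  0.17 -0.09  2.15  2.    0.66  2.38]
0.0 [ 0.56 -0.17  0.42] rodend [ 0.48  -0.158  0.264] tz [ 0.92 -0.14 -0.36]
0.12 [ 0.604 -0.105  0.436] rodend [ 0.53  -0.098  0.276] tz [ 0.95 -0.06 -0.32]
0.25 [ 0.638 -0.037  0.448] rodend [ 0.569 -0.034  0.286] tz [ 0.96  0.02 -0.29]
0.38 [0.662 0.034 0.455] rodend [0.597 0.035 0.291] tz [ 0.96  0.08 -0.26]
0.5 [0.676 0.107 0.457] rodend [0.613 0.105 0.292] tz [ 0.96  0.14 -0.25]
0.62 [0.679 0.18  0.452] rodend [0.615 0.175 0.288] tz [ 0.95  0.18 -0.26]
0.75 [0.67  0.253 0.44 ] rodend [0.604 0.244 0.278] tz [ 0.94  0.22 -0.28]
0.88 [0.649 0.324 0.422] rodend [0.578 0.309 0.261] tz [ 0.92  0.25 -0.31]
1.0 [0.614 0.392 0.396] rodend [0.537 0.368 0.24 ] tz [ 0.89  0.28 -0.36]
10.225 0.008578730293926076
```

```bash
cat > carry.py <<'E'
from h import *
A,C=np.load("AC.npy"); dy=float(__import__("sys").argv[1])
move_j(list(A)); move_j(list(C)); print(current_finger_gap())
q,G=over(dy,.3); line_to(gp(G+[0,0,.095],q),rot=q,feed=.15); print(current_finger_gap(),current_tool_pos())
s=get_image("scene"); e=get_image("side"); d=get_image("wrist")
b=G+[0,0,.095]-.175*R.from_quat(np.r_[q[1:],q[0]]).apply([1,0,0]); print(b, w2px(s,b),w2px(e,b))
print([(round(x["confidence"],2),cam2w(e,x["centre"]).round(3).tolist()) for x in pinpoint("rod0_mid","side")[:6]])
n=__import__("sys").argv[2]
cv2.imwrite(f'pics/c{n}.png',np.hstack([cv2.resize(s["image"][140:300,410:570],(400,400),interpolation=cv2.INTER_CUBIC),cv2.resize(e["image"][80:240,190:350],(400,400),interpolation=cv2.INTER_CUBIC)]))
E
python3 carry.py .01 3
```

```text
0.008323252903813715
0.008094131487198515 [0.61467545 0.39156762 0.29231429]
[0.53671475 0.36762056 0.135     ] (np.float64(514.9645459719002), np.float64(213.6542633041346)) (np.float64(256.84590080446105), np.float64(144.165762293578))
[(0.73, [0.554, 0.364, 0.116]), (0.55, [0.541, -0.167, 0.046]), (0.26, [0.477, 0.227, 0.174])]
```

View pics/c3.png

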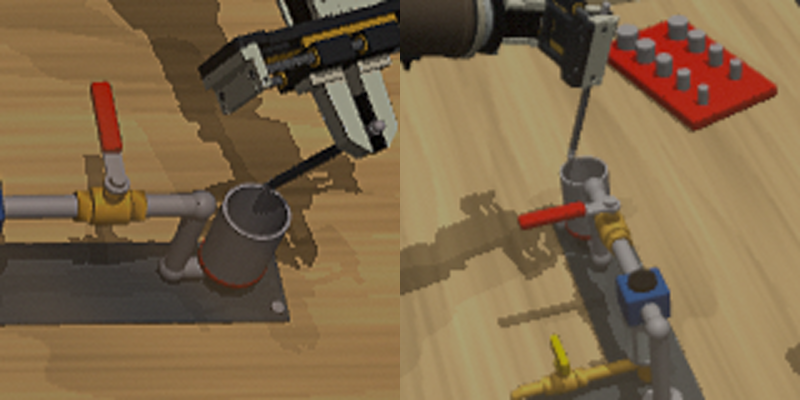

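The rod's lower end is just entering the pot mouth in both views (scene ~(516,222), side ~(258,144)). Lowering with force checks.

```bash
cat > lower.py <<'E'
from h import *
dy=float(__import__("sys").argv[1]); n=__import__("sys").argv[2]
q,G=over(dy,.3); f0=np.array(current_ft_force())
for h in (.07,.05,.035,.025,.018,.012,.007,.003):
    line_to(gp(G+[0,0,h],q),feed=.06); f=np.array(current_ft_force())-f0
    print(h,f.round(1),round(current_finger_gap(),4))
    if np.linalg.norm(f)>5: break
move_gripper(.03); sleep(.5); g=current_finger_gap()
z=tz(q); p=np.array(current_tool_pos())
line_to(list(p-z*.06),feed=.1); 
line_to(list(p-z*.06+[0,0,.15]),feed=.2)
s=get_image("scene"); e=get_image("side")
for c,d in (("scene",s),("side",e)):
    print(c,[(round(x["confidence"],2),cam2w(d,x["centre"]).round(3).tolist()) for x in pinpoint("rod0_mid",c)[:6]])
print(current_time_s())
cv2.imwrite(f'pics/c{n}.png',np.hstack([cv2.resize(s["image"][140:340,130:570][:,:],(800,364)),]))
cv2.imwrite(f'pics/d{n}.png',np.hstack([cv2.resize(s["image"][140:300,410:570],(400,400),interpolation=cv2.INTER_CUBIC),cv2.resize(e["image"][80:240,190:350],(400,400),interpolation=cv2.INTER_CUBIC)]))
cv2.imwrite(f'pics/e{n}.png',np.vstack([cv2.imread(f'pics/c{n}.png')[:240],cv2.resize(cv2.imread(f'pics/d{n}.png'),(800,360))[:360]]))
E
python3 lower.py .01 4
```

```text
0.07 [-0.2  0.  -0.1] 0.0088
0.05 [ 0.3 -0.1 -0.3] 0.0083
0.035 [ 0.2 -0.7 -0.2] 0.0084
0.025 [ 0.4 -1.8 -0.2] 0.0084
0.018 [-0.4 -0.8  0.2] 0.008
0.012 [-0.4 -0.7 -0.3] 0.0088
0.007 [ 0.3 -1.4 -1.3] 0.0083
0.003 [-0.2 -0.3 -0.2] 0.0083
scene [(0.77, [0.539, -0.169, 0.048]), (0.64, [0.394, -0.049, -0.0])]
side [(0.72, [0.542, -0.165, 0.048])]
20.6333
```

View pics/e4.png

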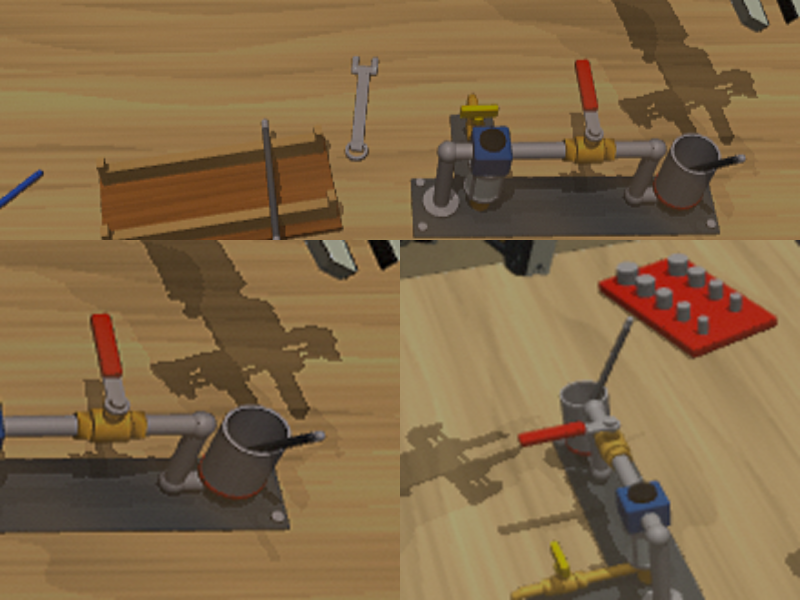

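Rod 1 stands in the pot. The other rod was knocked along the rails to about (0.54,-0.167), still on the rack. Planning the return and the second pick.

```bash
cat > plan2.py <<'E'
from h import *
c=np.array(current_qpos()); print(c.round(2))
A,C=np.load("AC.npy"); trace(c,A,5)
# view pose candidates
for sd in ([.2,.1,0,1.9,0,1.1,-1.57],[.2,.1,0,1.9,0,1.1,1.57],[.2,.1,.3,2,1.5,.8,0],[1,.1,-.8,2,2,1,0]):
    V=ik2([.56,-.16,.26],tool(0,.1),np.array(sd))
    if V is None: print(sd,"none"); continue
    print("V",V.round(2)); trace(V,A,5)
E
python3 plan2.py
```

```text
[-0.88  0.14 -0.15  2.28  2.    0.76  2.29]
0.0 [0.561 0.375 0.369] rodend [0.483 0.351 0.213] tz [ 0.89  0.27 -0.36]
0.25 [0.628 0.26  0.419] rodend [0.561 0.253 0.256] tz [ 0.93  0.24 -0.28]
0.5 [0.65  0.124 0.442] rodend [0.586 0.125 0.278] tz [ 0.95  0.16 -0.25]
0.75 [ 0.627 -0.023  0.44 ] rodend [ 0.559 -0.017  0.278] tz [ 0.96  0.04 -0.29]
1.0 [ 0.56 -0.17  0.42] rodend [ 0.48  -0.158  0.264] tz [ 0.92 -0.14 -0.36]
V [ 0.22  0.34 -0.04  1.63  0.02  1.17 -1.3 ]
0.0 [ 0.56 -0.16  0.26] rodend [ 0.386 -0.177  0.279] tz [ 0.  0. -1.]
0.25 [ 0.535 -0.398  0.355] rodend [ 0.461 -0.51   0.469] tz [ 0.15 -0.67 -0.73]
0.5 [ 0.591 -0.437  0.506] rodend [ 0.675 -0.411  0.659] tz [ 0.53 -0.8  -0.28]
0.75 [ 0.628 -0.308  0.535] rodend [ 0.689 -0.147  0.5  ] tz [ 0.87 -0.48 -0.14]
1.0 [ 0.56 -0.17  0.42] rodend [ 0.48  -0.158  0.264] tz [ 0.92 -0.14 -0.36]
V [-0.3   0.38  0.69  1.67 -0.26  1.18 -1.02]
0.0 [ 0.56 -0.16  0.26] rodend [ 0.386 -0.177  0.279] tz [ 0.  0. -1.]
0.25 [ 0.471 -0.413  0.329] rodend [ 0.404 -0.524  0.448] tz [-0.02 -0.64 -0.77]
0.5 [ 0.533 -0.488  0.467] rodend [ 0.638
[... 368 characters left out ...]
65] tz [ 0.12 -0.66 -0.74]
0.5 [ 0.578 -0.449  0.499] rodend [ 0.666 -0.426  0.65 ] tz [ 0.5  -0.81 -0.3 ]
0.75 [ 0.623 -0.318  0.532] rodend [ 0.688 -0.158  0.496] tz [ 0.86 -0.5  -0.14]
1.0 [ 0.56 -0.17  0.42] rodend [ 0.48  -0.158  0.264] tz [ 0.92 -0.14 -0.36]
V [ 0.77  0.48 -0.86  1.58  0.37  1.26 -1.62]
0.0 [ 0.56 -0.16  0.26] rodend [ 0.386 -0.177  0.279] tz [ 0. -0. -1.]
0.25 [ 0.605 -0.369  0.354] rodend [ 0.527 -0.483  0.462] tz [ 0.29 -0.67 -0.68]
0.5 [ 0.662 -0.372  0.513] rodend [ 0.728 -0.333  0.671] tz [ 0.66 -0.72 -0.22]
0.75 [ 0.658 -0.255  0.535] rodend [ 0.705 -0.09   0.499] tz [ 0.91 -0.39 -0.12]
1.0 [ 0.56 -0.17  0.42] rodend [ 0.48  -0.158  0.264] tz [ 0.92 -0.14 -0.36]
```

```bash
cat > pick2.py <<'E'
from h import *
A,C=np.load("AC.npy"); move_j(list(A))
V=ik2([.48,-.165,.30],tool(0,.1),np.array([.2,.1,0,1.9,0,1.1,-1.57])); trace(A,V,4); move_j(list(V))
d=get_image("wrist"); cv2.imwrite("pics/w5.png",d["image"]); P=cloud(d)
for o in outline_of("rod0_mid","wrist")[:4]:
    p=P[o["pixels"]&(d["depth"]>0)]; p=p[(p[:,2]>.044)&(p[:,2]<.06)]
    if len(p)<20: print("few",o["confidence"]);continue
    l=cv2.fitLine(p.astype(np.float32),cv2.DIST_HUBER,0,.01,.01).ravel()
    t=(p-l[3:])@l[:3]; print(round(o["confidence"],2),len(p),l[:3].round(3),(l[3:]+l[:3]*(t.max()+t.min())/2).round(4),round(np.ptp(t),3))
print([(round(x["confidence"],2),cam2w(d,x["centre"]).round(3).tolist()) for x in pinpoint("rod0_mid","wrist")[:4]])
E
python3 pick2.py
```

```text
0.0 [ 0.56 -0.17  0.42] rodend [ 0.48  -0.158  0.264] tz [ 0.92 -0.14 -0.36]
0.33 [ 0.593 -0.369  0.557] rodend [ 0.691 -0.228  0.596] tz [ 0.76 -0.63 -0.12]
0.67 [ 0.48  -0.446  0.432] rodend [ 0.463 -0.533  0.584] tz [ 0.22 -0.8  -0.56]
1.0 [ 0.48  -0.165  0.3  ] rodend [ 0.306 -0.182  0.319] tz [ 0.  0. -1.]
0.67 1961 [0.994 0.107 0.   ] [ 0.5407 -0.1685  0.0523] 0.197
[(0.75, [0.542, -0.169, 0.05])]
```

View pics/w5.png

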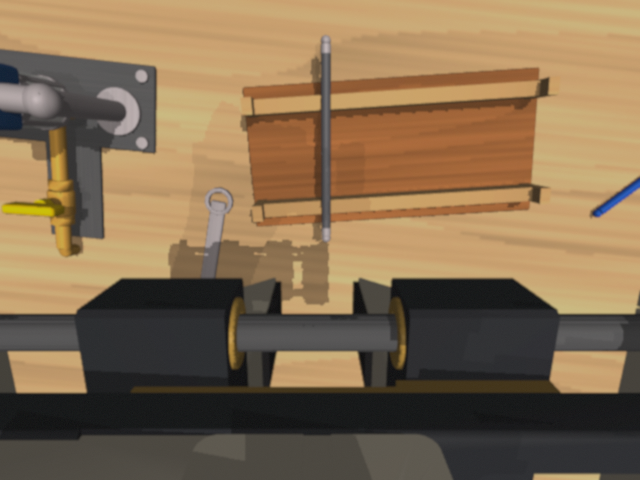

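The rod lies at pixels (325,45)–(325,238), steel-dark and alone on the rack. I'll triangulate the tip of rod 1 to choose a free spot, then pick.

```bash
cat > t.py <<'E'
from h import *
s=get_image("scene"); e=get_image("side"); print(current_time_s())
def r(d,u,v): a=px2w(d,u,v,1.); o=d["pose"][:3,3]; return o,(a-o)/np.linalg.norm(a-o)
o1,d1=r(s,538,226.7); o2,d2=r(e,281,116.4)
t=np.linalg.lstsq(np.c_[d1,-d2],o2-o1,rcond=None)[0]; a=o1+d1*t[0]; b=o2+d2*t[1]
print("tip",((a+b)/2).round(3),np.linalg.norm(a-b).round(4),"rel pot",((a+b)/2-POT).round(3))
g,yaw=pick([.5405,-.1685,.047],[.994,.107,0])
E
python3 t.py
```

```text
25.7333
tip [0.621 0.376 0.21 ] 0.0012 rel pot [0.067 0.013 0.17 ]
gap 0.008605213797489275
gap 0.008375876676279382 [ 0.14 -0.12 -0.36]
```

Rod 1 leans towards +x (tip 67 mm out). Rod 2 goes in steeper and on the -y side, so the fingers clear rod 1.

```bash
cat > carry2.py <<'E'
from h import *
P=dict(dy=-.014,yaw=0.0,pitch=1.35,dx=-.012)
q,G=over(**P)
A,C=np.load("AC.npy"); sd=C
C2=ik2(gp(G+[0,0,.2],q),q,sd); D2=ik2(gp(G,q),q,C2) if C2 is not None else None
print(C2,D2); 
p=np.array(current_tool_pos()); line_to([p[0]-.03,p[1],.28],feed=.2)
c=np.array(current_qpos()); trace(c,A,5); trace(A,C2,5); np.save("C2.npy",C2)
move_j(list(A)); print(current_finger_gap()); move_j(list(C2)); print(current_finger_gap())
line_to(gp(G+[0,0,.095],q),rot=q,feed=.15); print(current_finger_gap(),current_tool_pos())
s=get_image("scene"); e=get_image("side")
cv2.imwrite('pics/c6.png',np.hstack([cv2.resize(s["image"][140:300,410:570],(400,400),interpolation=cv2.INTER_CUBIC),cv2.resize(e["image"][80:240,190:350],(400,400),interpolation=cv2.INTER_CUBIC)]))
E
python3 carry2.py
```

```text
[-1.00198475  0.2581083  -0.11480915  2.17161859  1.79343452  1.12808481
  2.29233823] [-0.98929566  0.67270151 -0.1427192   2.29342433  2.00327921  1.35105416
  1.77665442]
0.0 [ 0.585 -0.16   0.279] rodend [ 0.411 -0.179  0.298] tz [-0.  0. -1.]
0.25 [ 0.551 -0.406  0.375] rodend [ 0.473 -0.514  0.49 ] tz [ 0.14 -0.69 -0.71]
0.5 [ 0.6   -0.447  0.529] rodend [ 0.681 -0.419  0.684] tz [ 0.52 -0.82 -0.25]
0.75 [ 0.636 -0.313  0.551] rodend [ 0.699 -0.152  0.515] tz [ 0.87 -0.49 -0.11]
1.0 [ 0.56 -0.17  0.42] rodend [ 0.48  -0.158  0.264] tz [ 0.92 -0.14 -0.36]
0.0 [ 0.56 -0.17  0.42] rodend [ 0.48  -0.158  0.264] tz [ 0.92 -0.14 -0.36]
0.25 [ 0.653 -0.018  0.472] rodend [ 0.598 -0.005  0.305] tz [ 0.98  0.03 -0.2 ]
0.5 [0.69  0.124 0.493] rodend [0.651 0.142 0.323] tz [ 0.99  0.09 -0.11]
0.75 [0.674 0.249 0.471] rodend [0.634 0.266 0.3  ] tz [ 0.99  0.07 -0.12]
1.0 [0.599 0.348 0.407] rodend [0.542 0.348 0.24 ] tz [ 0.98  0.   -0.22]
0.008405552857747817
0.008333873348614596
0.008174098968285982 [0.59922945 0.34833874 0.30247694]
```

View pics/c6.png

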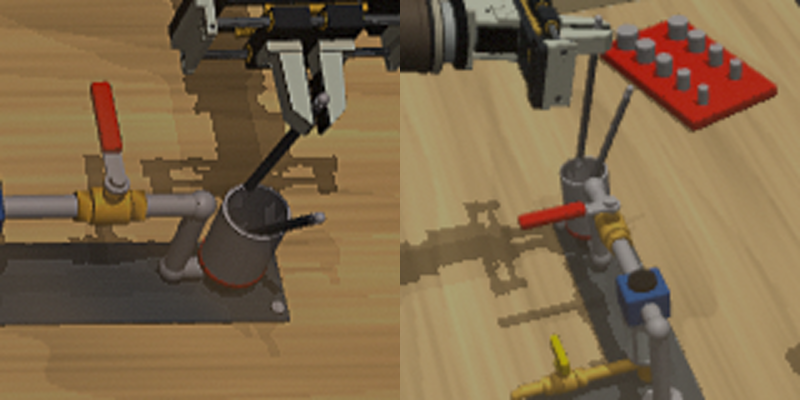

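```bash
cat > t.py <<'E'
from h import *
s=get_image("scene"); e=get_image("side")
b=np.array([.542,.3485,.135]); print(w2px(s,b),w2px(e,b)); m=POT+[0,0,.08]; print("mouth",w2px(s,m),w2px(e,m))
def r(d,u,v): a=px2w(d,u,v,1.); o=d["pose"][:3,3]; return o,(a-o)/np.linalg.norm(a-o)
o1,d1=r(s,509.2,215.6); o2,d2=r(e,190+580/2.5,80+162/2.5)
t=np.linalg.lstsq(np.c_[d1,-d2],o2-o1,rcond=None)[0]; A=o1+d1*t[0]; B=o2+d2*t[1]; print(((A+B)/2).round(3),np.linalg.norm(A-B).round(4))
E
python3 t.py
```

```text
(np.float64(506.8782833018429), np.float64(215.72465923638651)) (np.float64(260.11660881948654), np.float64(147.37133108608282))
mouth (np.float64(512.3016016829268), np.float64(223.80568648390204)) (np.float64(263.1646605821828), np.float64(147.92585779500365))
[0.82  0.107 0.387] 0.2947
```

The rod-2 end is seen at scene (509,215) and side (262,145), within 2 px of prediction and inside the mouth. Lowering.

```bash
sed -e 's/^dy=.*/n="7"/' -e 's/over(dy,.3)/over(dy=-.014,yaw=0.0,pitch=1.35,dx=-.012)/' lower.py > lower2.py; python3 lower2.py
```

```text
0.07 [-0.3  1.3  0.4] 0.0082
0.05 [-1.3  1.1 -0.4] 0.0081
0.035 [-0.2  2.5 -0.3] 0.0083
0.025 [-0.7  1.8 -0.4] 0.0085
0.018 [-0.9  1.4 -0.8] 0.0085
0.012 [-0.7  0.5 -0.4] 0.008
0.007 [-0.6  2.  -1. ] 0.0084
0.003 [-0.8  1.2 -1.4] 0.0085
scene [(0.4, [0.582, 0.36, 0.127])]
side [(0.63, [0.546, -0.237, 0.0]), (0.59, [0.578, 0.362, 0.126])]
41.9167
```

View pics/e7.png

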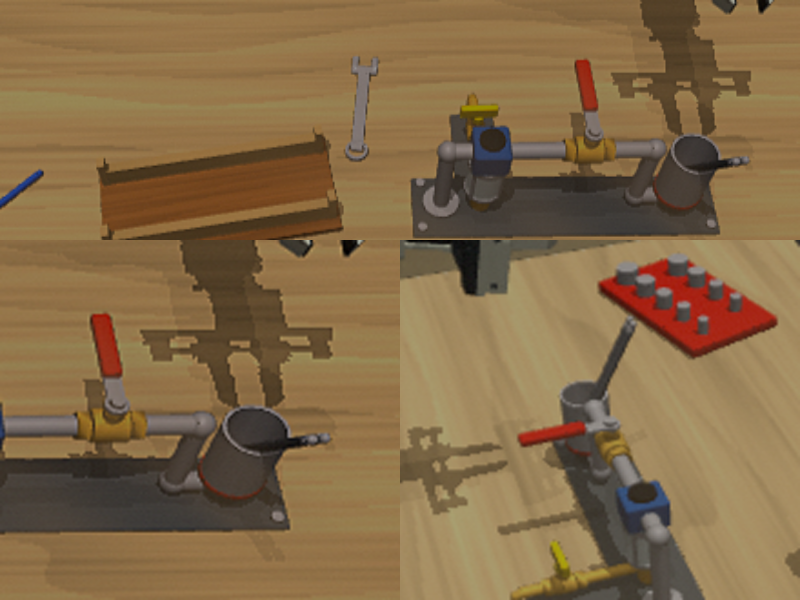

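Both rods are in the pot: two tips side by side at ~(312–328,437), and the networks put a rod mid 86 mm above the floor and 28 mm off axis. The rack is empty.

A grip on the wing would put the gripper body against the trap. So I'll turn it with the closed fingertips, always from the -x/-y side, stopping on force.

```bash
cat > wing0.py <<'E'
from h import *
c=np.array(current_qpos())
q=tool(0,0)
W=ik2([.43,.076,.25],q,np.array([-.2,-.1,0,2.2,0,1.0,-1.4])); print(W.round(2))
up=np.array([-.5,.0,0,2.0,1.0,.6,.5])
trace(c,W,9)
E
python3 wing0.py
```

```text
[-0.3   0.11  0.    1.97 -0.    1.07 -1.87]
0.0 [0.54  0.348 0.371] rodend [0.483 0.348 0.205] tz [ 0.98 -0.   -0.22]
0.12 [0.56  0.244 0.347] rodend [0.52  0.355 0.216] tz [ 0.91 -0.24 -0.33]
0.25 [0.552 0.154 0.319] rodend [0.588 0.319 0.268] tz [ 0.78 -0.43 -0.46]
0.38 [0.526 0.087 0.29 ] rodend [0.643 0.212 0.327] tz [ 0.6  -0.54 -0.59]
0.5 [0.49  0.045 0.264] rodend [0.636 0.059 0.361] tz [ 0.41 -0.56 -0.72]
0.62 [0.455 0.028 0.244] rodend [ 0.547 -0.074  0.354] tz [ 0.23 -0.51 -0.83]
0.75 [0.43  0.032 0.233] rodend [ 0.41  -0.122  0.315] tz [ 0.09 -0.38 -0.92]
0.88 [0.421 0.051 0.234] rodend [ 0.291 -0.06   0.275] tz [ 0.01 -0.2  -0.98]
1.0 [0.43  0.076 0.25 ] rodend [0.255 0.076 0.269] tz [ 0.  0. -1.]
```

```bash
cat > wing1.py <<'E'
from h import *
q=tool(0,0); AX=np.array([.4525,.109]); T,Wd,r,z=.019,.0095,.014,.069
W=ik2([.43,.076,.32],q,np.array([-.2,-.1,0,2.2,0,1.0,-1.4])); move_j(list(W)); move_gripper(0.0)
def go(K,zz=z,feed=.08): line_to([AX[0]+K[0]-Wd,AX[1]+K[1]-T,zz],rot=q,feed=feed)
def Kop(th,back=0): s,c=np.sin(th),np.cos(th); return np.array([r*s-(.005+back)*c,-r*c-(.005+back)*s])
go(Kop(0,.009),.12,.2); go(Kop(0,.009)); f0=np.array(current_ft_force())
for th in np.linspace(0,np.pi/2,10):
    go(Kop(th),feed=.06); f=np.array(current_ft_force())-f0; print(round(th,2),f.round(1))
    if np.linalg.norm(f)>30: break
K=Kop(np.pi/2)
for i in range(15):
    K=K+[0,.0015]; go(K,feed=.04); f=np.array(current_ft_force())-f0; print("push",K.round(4),f.round(1))
    if abs(f[1])>14: break
t0=current_time_s(); print(t0)
d=get_image("scene"); e=get_image("side")
cv2.imwrite('pics/c8.png',np.hstack([cv2.resize(s,(400,400),interpolation=cv2.INTER_CUBIC) for s in (d["image"][150:270,350:470],e["image"][170:290,200:320])]))
E
python3 wing1.py
```

```text
0.0 [0.  2.8 1.2]
0.17 [-2.7  2.7  3.3]
0.35 [-4.3  3.4  2.5]
0.52 [-5.6  2.5  2.9]
0.7 [-6.   0.6  3.5]
0.87 [-5.  -0.8  4.3]
1.05 [-5.3 -2.1  4. ]
1.22 [-5.  -2.8  3.8]
1.4 [-3.6 -3.4  3.1]
1.57 [-2.5 -5.2  2.7]
push [ 0.014  -0.0035] [-0.9 -5.2  1.8]
push [ 0.014 -0.002] [ 1.5 -7.1  0. ]
push [ 0.014  -0.0005] [ 1.4 -9.6 -0.3]
push [0.014 0.001] [  1.6 -13.2   1.6]
push [0.014  0.0025] [  2.4 -19.2   2.8]
51.6917
```

View pics/c8.png

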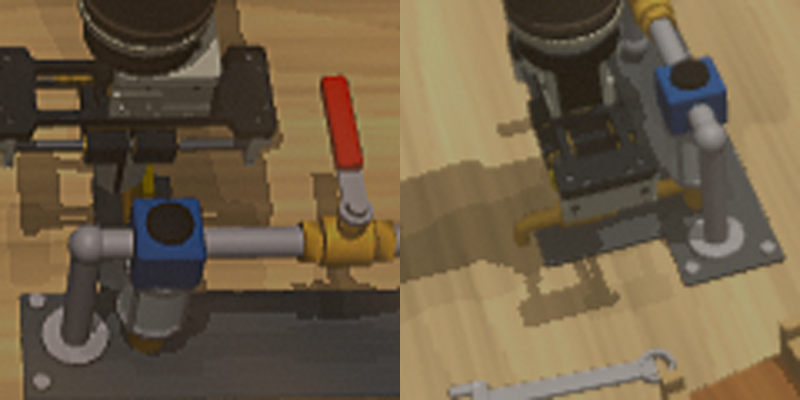

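The yellow wing (150,180 in the left crop) now points at the trap, in line with the drain, and the force rose at the stop. Waiting, then closing from the other end of the wing.

```bash
cat > wing2.py <<'E'
from h import *
q=tool(0,0); AX=np.array([.4525,.109]); T,Wd,r,z=.019,.0095,.014,.069
def go(K,zz=z,feed=.08): line_to([AX[0]+K[0]-Wd,AX[1]+K[1]-T,zz],rot=q,feed=feed)
def Kcl(th,back=0): s,c=np.sin(th),np.cos(th); return np.array([-r*s-(.005+back)*c,r*c-(.005+back)*s])
sleep(1.5)
go([.014,-.015]); go(Kcl(np.pi/2,.010)); sleep(.2)
d=get_image("wrist"); cv2.imwrite("pics/w9.png",d["image"])
f0=np.array(current_ft_force())
for th in np.linspace(np.pi/2,0,10):
    go(Kcl(th),feed=.06); f=np.array(current_ft_force())-f0; print(round(th,2),f.round(1))
    if np.linalg.norm(f)>30: break
K=Kcl(0)
for i in range(15):
    K=K+[.0015,0]; go(K,feed=.04); f=np.array(current_ft_force())-f0; print("push",K.round(4),f.round(1))
    if abs(f[0])>18: break
go([-.02,.0]); go([-.05,-.02]); go([-.05,-.02],.25,.2)
print(current_time_s())
d=get_image("scene"); e=get_image("side"); w=get_image("wrist")
cv2.imwrite('pics/c9.png',np.hstack([cv2.resize(s,(400,400),interpolation=cv2.INTER_CUBIC) for s in (d["image"][130:330,350:550],e["image"][80:280,170:370])]))
cv2.imwrite("pics/w9b.png",w["image"])
E
python3 wing2.py
```

```text
1.57 [-1.   0.1  0.2]
1.4 [ 0.9 -2.7 -0.4]
1.22 [ 1.4 -5.3  0.5]
1.05 [-1.3 -5.9  1.4]
0.87 [-2.1 -4.9  2.7]
0.7 [-2.7 -5.   3. ]
0.52 [-4.3 -4.8  3.6]
0.35 [-6.3 -3.3  4.3]
0.17 [-6.6 -2.3  5.5]
0.0 [-8.6 -0.7  4.9]
push [-0.0035  0.014 ] [-10.3   1.2   4.8]
push [-0.002  0.014] [-11.3   3.9   5.3]
push [-0.0005  0.014 ] [-13.8   4.4   5.7]
push [0.001 0.014] [-18.1   5.1  11. ]
60.1
```

View pics/c9.png

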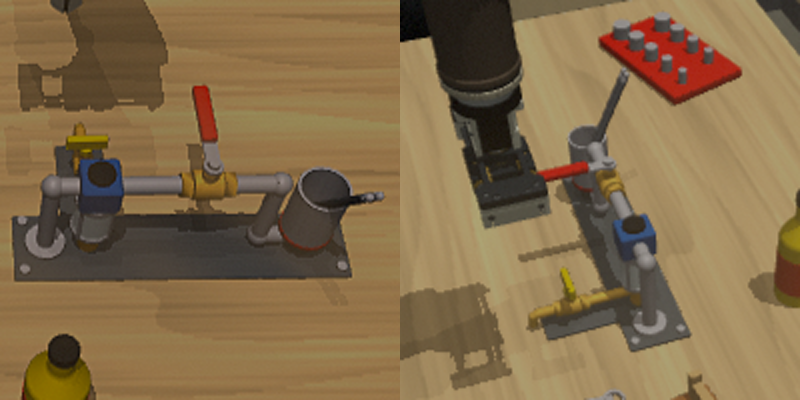

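```bash
cat > t.py <<'E'
from h import *
a=cv2.imread("pics/w9.png");b=cv2.imread("pics/w9b.png")
cv2.imwrite("pics/c10.png",cv2.resize(np.hstack([a,b]),(800,300)))
# wing angle and lever angle from scene colour
d=get_image("scene"); im=d["image"].astype(int); B,G,Rr=im[...,0],im[...,1],im[...,2]
for nm,m,z,reg in (("wing",(Rr>130)&(G>110)&(B<60)&(Rr-G<50),.084,(185,225,370,430)),("lever",(Rr>120)&(G<80)&(B<80),.177,(150,225,430,480))):
    mm=np.zeros_like(m); mm[reg[0]:reg[1],reg[2]:reg[3]]=m[reg[0]:reg[1],reg[2]:reg[3]]
    v,u=np.nonzero(mm); p=np.array([ray(d,x,y,z)[:2] for x,y in zip(u,v)]).astype(np.float32)
    l=cv2.fitLine(p,cv2.DIST_HUBER,0,.01,.01).ravel(); print(nm,len(p),l.round(3),"angle",np.degrees(np.arctan2(l[1],l[0])).round(1),p.min(0),p.max(0))
for n in ("lever_grip","lever_pivot","wing_grip"): print(n,[(round(x["confidence"],2),cam2w(d,x["centre"]).round(3).tolist()) for x in pinpoint(n,"scene")[:3]])
E
python3 t.py
```

```text
wing 57 [ 0.042 -0.999  0.454  0.104] angle -87.6 [0.45141277 0.08493872] [0.4723655  0.13090256]
lever 195 [1.    0.012 0.488 0.226] angle 0.7 [0.45155367 0.21786574] [0.52415097 0.23450987]
lever_grip []
lever_pivot [(0.8, [0.553, 0.227, 0.176])]
wing_grip []
```

View pics/c10.png

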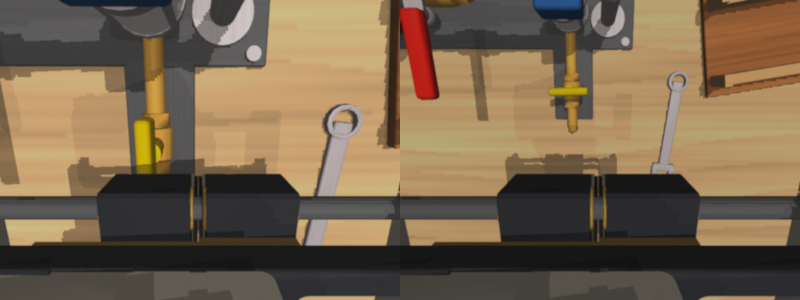

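The wing was in line with the drain when open (left half) and is across it now (right half, fitted ~88°). Same method for the red lever, with the body well above everything.

```bash
cat > lev.py <<'E'
from h import *
q=tool(0,0); PV=np.array([.554,.228]); T,Wd,r,z=.019,.0095,.065,.166
def geo(th): return np.array([-np.cos(th),-np.sin(th)]),np.array([np.sin(th),-np.cos(th)])
def go(K,s,zz=z,feed=.1):  # K: corner rel. pivot; box centre = K + s*(Wd,T)
    line_to([PV[0]+K[0]+s[0]*Wd,PV[1]+K[1]+s[1]*T,zz],rot=q,feed=feed)
def ang():
    d=get_image("scene"); im=d["image"].astype(int); m=(im[...,2]>110)&(im[...,1]<80)&(im[...,0]<80); m[:150]=0;m[260:]=0;m[:,:380]=0;m[:,490:]=0
    v,u=np.nonzero(m); p=np.array([ray(d,x,y,.177)[:2] for x,y in zip(u,v)]); l=cv2.fitLine(p.astype(np.float32),cv2.DIST_HUBER,0,.01,.01).ravel()
    print("lever dir",l[:2].round(3),"centroid rel",(p.mean(0)-PV).round(3),len(p)); return d
def sweep(ths,side,s,lim):
    f0=np.array(current_ft_force())
    for th in ths:
        u,t=geo(th); K=r*u+side*.009*t; go(K,s,feed=.1); f=np.array(current_ft_force())-f0; print(round(th,2),f.round(1))
        if np.linalg.norm(f)>30: return K
    for i in range(15):
        K=K-side*t*.0015; go(K,s,feed=.05); f=np.array(current_ft_force())-f0; print("push",K.round(4),f.round(1))
        if abs(f@t)>lim: break
    return K
E
cat > lev1.py <<'E'
from lev import *
s=(-1,1); u,t=geo(0); K0=r*u-.022*t
p=current_tool_pos(); line_to([p[0],p[1],.28],feed=.2)
go(K0,s,.28,.2); go(K0,s)
K=sweep(np.linspace(0,np.pi/2,8),-1,s,14)
sleep(1); go(K+[-.02,0],s); print(current_time_s()); ang(); sleep(.5)
E
python3 lev1.py
```

```text
0.0 [ 1.2  1.3 -0.7]
0.22 [0.5 2.1 0.8]
0.45 [0.  1.5 2.4]
0.67 [-0.   1.1  1.6]
0.9 [-0.6  1.8  0.9]
1.12 [-1.3  1.9  0.6]
1.35 [0.5 1.4 1.4]
1.57 [-6.6  1.7  0.8]
push [-0.0075 -0.065 ] [-11.7   0.    4.1]Traceback (most recent call last):
  File "lev1.py", line 5, in <module>
    K=sweep(np.linspace(0,np.pi/2,8),-1,s,14)
  File "lev.py", line 17, in sweep
    if abs(f@t)>lim: break
           ~^~
ValueError: matmul: Input operand 1 has a mismatch in its core dimension 0, with gufunc signature (n?,k),(k,m?)->(n?,m?) (size 2 is different from 3)
```

```bash
sed -i 's/f@t/f[:2]@t/' lev.py; cat > t.py <<'E'
from lev import *
d=ang(); e=get_image("side"); print(current_time_s(),current_tool_pos())
cv2.imwrite('pics/c11.png',np.hstack([cv2.resize(s,(400,400),interpolation=cv2.INTER_CUBIC) for s in (d["image"][130:330,350:550],e["image"][80:280,170:370])]))
E
python3 t.py
```

```text
lever dir [0.126 0.992] centroid rel [ 0.003 -0.075] 171
66.0083 [0.53378111 0.18239198 0.16541235]
```

View pics/c11.png

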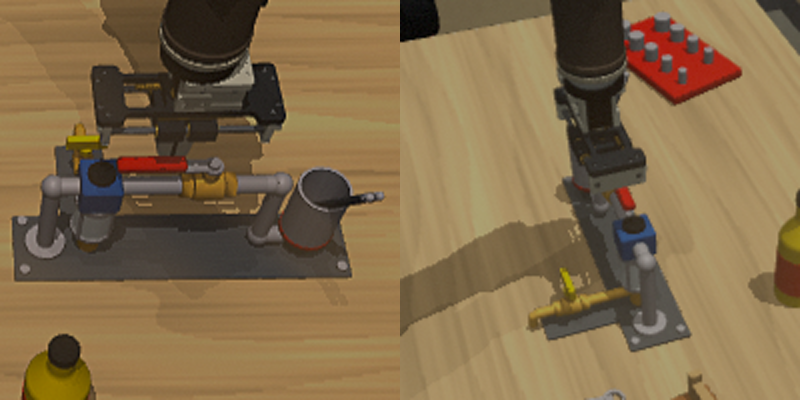

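The lever is in line over the pipe. I'll press it home harder, hold, back off and measure.

```bash
cat > lev2.py <<'E'
from lev import *
s=(-1,1); K=np.array([-.0075,-.065])
for i in range(8):
    K=K+[.0015,0]; go(K,s,feed=.05); f=np.array(current_ft_force()); print(K.round(4),f.round(1))
    if abs(f[0])>22: break
sleep(1.0); go(np.array([-.035,-.065]),s); sleep(.2); d=ang(); print(current_time_s())
cv2.imwrite('pics/c12.png',cv2.resize(d["image"][180:260,390:490],(800,640))[:600])
sleep(3.5); print(current_time_s())
E
python3 lev2.py
```

```text
[-0.006 -0.065] [-17.9  -1.8   9.6]
[-0.0045 -0.065 ] [-23.   -1.4  13.2]
lever dir [0.024 1.   ] centroid rel [ 0.001 -0.069] 237
68.2167
71.7167
```

View pics/c12.png

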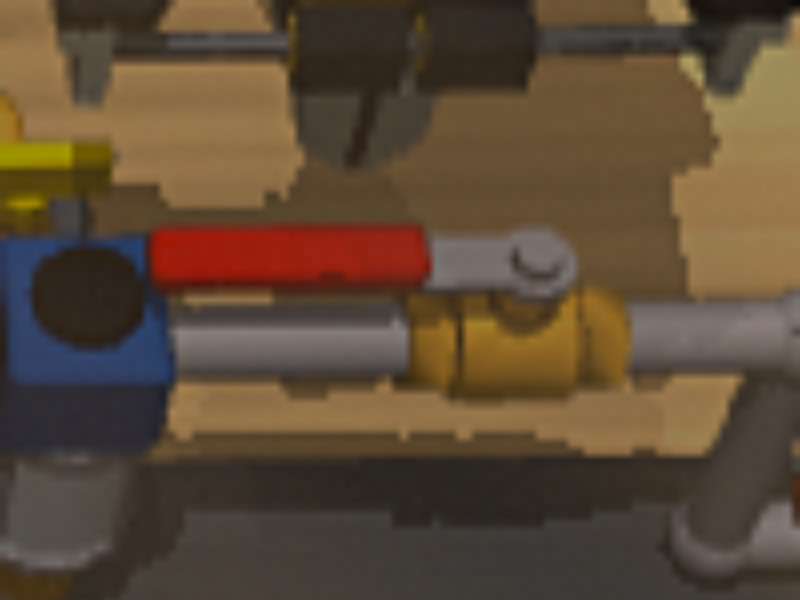

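The lever is parallel to the pipe (fit 0.024 rad, about the fit error) and has stayed open for more than 3.5 s. Closing from the far side.

```bash
cat > lev3.py <<'E'
from lev import *
s=(1,-1); u,t=geo(np.pi/2); K0=r*u+.024*t
p=current_tool_pos(); line_to([p[0],p[1],.28],feed=.2)
go(K0,s,.28,.2); go(K0,s)
K=sweep(np.linspace(np.pi/2,0,8),1,s,21)
sleep(.3); go(K+[0,-.02],s); p=current_tool_pos(); line_to([p[0],p[1],.28],feed=.2)
line_to([.45,.05,.30],feed=.2); print(current_time_s())
d=ang(); e=get_image("side")
for c,x in (("scene",d),("side",e)): print(c,[(round(y["confidence"],2),cam2w(x,y["centre"]).round(3).tolist()) for y in pinpoint("rod0_mid",c)[:4]])
for n in ("oil","mug","spanner"): print(n,[(round(y["confidence"],2),cam2w(d,y["centre"]).round(3).tolist()) for y in pinpoint(n,"scene")[:1]])
cv2.imwrite('pics/c13.png',np.hstack([cv2.resize(s,(400,400),interpolation=cv2.INTER_CUBIC) for s in (d["image"][130:330,350:550],e["image"][80:280,170:370])]))
E
python3 lev3.py
```

```text
1.57 [-0.3  0.3 -0.1]
1.35 [-0.9 -0.2 -0.3]
1.12 [-0.5 -0.6  0.7]
0.9 [-0.5  0.7  1. ]
0.67 [-0.8 -0.1  0.8]
0.45 [-1.  -1.3  0.8]
0.22 [-1.  -0.9  0.7]
0.0 [-1.7 -0.8  0.8]
push [-0.065  -0.0075] [-0.7 -3.2  0.5]
push [-0.065 -0.006] [-1.8 -4.5  2.1]
push [-0.065  -0.0045] [-1.1 -4.1  1.5]
push [-0.065 -0.003] [-1.8 -8.1  3.4]
push [-0.065  -0.0015] [ -2.4 -12.4   5. ]
push [-0.065 -0.   ] [ -3.3 -15.4   7. ]
push [-0.065   0.0015] [ -3.2 -20.9   9. ]
push [-0.065  0.003] [ -4.3 -24.4  11.1]
80.9833
lever dir [1.    0.002] centroid rel [-0.065 -0.001] 200
scene [(0.64, [0.579, 0.359, 0.13])]
side [(0.46, [0.579, 0.362, 0.127])]
oil [(0.87, [0.782, 0.046, 0.005])]
mug [(0.83, [0.784, -0.192, -0.003])]
spanner [(0.93, [0.394, -0.049, -0.001])]
```

View pics/c13.png

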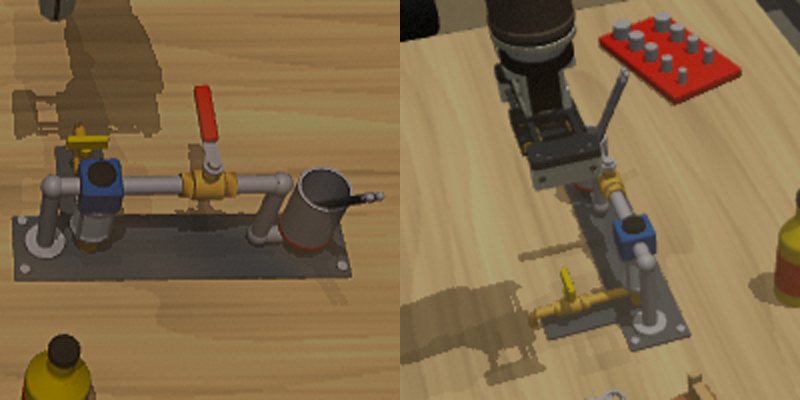

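```bash
python3 -c "
from station import *
sleep(.5); print(current_joint_velocities()); sign_off()"
```

```text
[ 0.00160123  0.00110736 -0.00182566  0.00268791 -0.00103368 -0.00126606
  0.00064463]
the job is handed in; nothing more can be done
```

The job is done and handed in at about 82 s of the 210 s limit; `sign_off` gave no verdict. Both rods found on the rack are standing in the pot, and both valves are shut.

- **Rods:** The rack held two dark pushrods. The blue rod lying on the bench was left alone. The second rod slid along the rails to a new spot during the run, so I measured it again before picking it up.
- **Order of work:** With both rods in, I turned the drain cock fully open, held it for over 1.5 s and shut it. Then I opened the red lever, held it for over 3.5 s and shut it. I turned both handles with the closed fingertips, stopping when the force rose at each stop.

**Last checks:**
- **Rods in the pot:** Both tips show side by side above the rim. The network put one rod centre about 88 mm above the pot floor and 25 mm off the pot's axis in each camera. It did not report the two rods separately, so the second rests on the picture alone.
- **Red lever:** When shut, its fitted direction was within about 0.01 rad of its starting direction. When open, it was within about 0.03 rad of the pipe.
- **Drain cock:** When shut, its fitted angle was about 2.4° (0.04 rad) from square to its line, from a coarse 57-pixel fit. When open, I judged it only from a picture and the force at the stop.
- **Bystanders:** The oil bottle, mug and spanner were within a few millimetres of where they started.

One straight-line move was refused by the planner before anything moved. A script error interrupted the lever opening just short of the stop. A first reading there looked about 0.1 rad short, so I pressed the lever on to the stop and held it open.

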